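# Wind a flower specimen over the light window

### The arm

A 6-joint arm with a two-finger parallel gripper is mounted at the origin on the work surface. World frame = base frame: x ahead of the robot, y to its left, z up, the work surface at z = 0. Lengths are in m, angles in rad, forces in N, time in s.
With the tool pointing down it reaches from about 0.3 to 0.85 m from the base axis. Payload 5.4 kg.
Tool frame: the origin (TCP) lies between the finger pads; the fingertips stand arm.tip_reach ahead of it and the grasp point (between the pads) lies 6 mm ahead of it (arm.tip_reach is the distance from the TCP to the fingertips, in m); z points along the fingers, y is the line along which they close (so a half turn about z gives the same grasp; the last joint's range is limited). The gripper opens to 85 mm and grips with 20 to 120 N. Pads are 22 mm wide; open, the fingers measure 114 mm over their backs; the gripper's body (76 mm by 85 mm) begins 54 mm behind the grasp point. The pads swing forward as they close: fully open they stand 13 mm farther back than shut.
Start: joints at [-1.337, 0.158, 1.597, -0, 1.386, -0.21], TCP at [0.247, -0.519, 0.256] pointing down, gripper open.
Joint ranges: [-2.91, 2.91], [-0.94, 2.29], [0.18, 2.7], [-1.29, 4.43], [0.17, 2.64], [-3, 3]. Speed limits (rad/s): [2.57, 2.57, 3.14, 3.14, 3.14, 3.14].

### API

Orientations are given as a 3x3 rotation matrix whose columns are the frame's x, y, z axes.
In Python, from rig import arm gives the robot as it stands.
- The arm moves only by the tool carry_out, never from a script. Its argument "targets" is a list of rows, each a list of 6 numbers: the shift along the world's x, y, z in cm, then the turn, a rotation vector about the world's x, y, z in degrees. A call has exactly 8 rows; each row is the pose to reach, as a shift and turn from the pose commanded when the call began; what a row does not reach only later rows make up. A row lasts 1/12 s, in which the tool goes at most 41.7 mm and 7.16 degrees, less where a joint would pass 70% of its speed; a pose out of reach is approached as far as the arm can. A call with a gripper value outside its range is refused whole. "hand" is the finger opening in cm, from 0 to 8.54, set as the call begins (left out, the last holds). The fingers move at their own pace and stop on an object; "grip_force" is the grip in N (left out, the last holds). Time passes only in rows, so rows that repeat a pose let the fingers close, or fill a call up. It gives the time, the measured TCP pose, the force, the opening and the grip force at its end, in the units of the state.
- arm.get_state(): the state, without advancing time (a new reading comes with each control period).
- arm.capture(name): name is "side" or "top" or "wrist"; returns the picture (480x640x3 uint8, blue, green, red); there is no depth.
- arm.camera_params(name): a dict with "camera_matrix" (3x3 intrinsics, pixels), "R" (3x3) and "t" (3): a world point X has camera coordinates R X + t; the wrist camera has in their place "T_tool_cam" (4x4, takes a point from camera to tool coordinates, whose origin is the TCP and whose axes are the flange's). Camera axes: x right, y down, z forward; pixel columns grow to the right and rows downward; lengths in m; the calibration is good to about 2 mm. A picture is of the moment at which its call begins: read the wrist's pose just before it. camera_params takes no time and is no camera call.
- arm.finish_job(): hands the job in; it is judged then, once.
Trained networks look in the newest picture that a camera, given by its name, has taken for a name from the list of things; names that differ only in an ending like _2 or _b are one class to them, and where a whole thing is asked for, a point or a joint stands for the part that bears it (a point fixed in the world has none). Each returns a list of dicts, best first, with "confidence" (0 to 1); they miss things now and then, are a little off and sometimes report something else, mostly with a low value. They report only what shows in the picture. A call takes as long as a camera call. They do not tell look-alikes from the thing itself.
- arm.look_for(name, camera): "extent" ([left, top, width, height] in pixels, round what is visible of it).
The state is a dict: "time_s": time; "joint_pos": joint angles; "dq": joint speeds; "joint_torque": joint torques, N m; "position": TCP position; "tcp_rot": TCP orientation; "wrist_force": force on the tool from outside, world axes, zero at the start; "torque": the same for the moment, N m; "opening": opening from 0.0 (shut) to 1.0 (fully open); "grasp_force": force on a finger pad.
Only numpy, scipy, OpenCV 4.12 (cv2) and the standard library are available. Lean on these libraries where they do the work, as an engineer would, in place of code of your own. Each camera call takes 0.05 s, during which the arm holds its last target. There are 200 camera calls.

### The job

Fit the crank with the red knob onto the square spindle of the black specimen stage, pressed down until it rests on the collar, and wind it clockwise (seen from above) until the glass dish with the dried flower sits over the round white light window. Then lift the crank straight off and stand it back on the mat where it lay, let go of it, and leave the dark crank with the black knob alone.

Things in the scene. Friction and masses are not known exactly. Their poses are not given: they have to be found in the camera images.
- crank: aluminium crank, red knob, 0.16 kg, standing on a cork mat. Hub to grip: 32 mm square, 46 tall; from below a 21 mm square socket, 36 deep, sides parallel. Arm (16 wide, 8 thick, at the hub's foot) runs along +x to 92 mm; knob upright at 85, 24 thick, top 48 above the underside. Origin: centre of the hub's underside, 4 mm above the bench; z up
- spare_crank: bystander on the same mat, 100 mm or more from the crank: dark steel, black knob, round hub 34 mm in diameter with a round bore, for another machine. Otherwise the crank's size and frame: origin at the centre of the hub's underside, arm and knob along +x
- spindle_seat (a point): centre of the top of a 38 mm round collar, 63 mm over the bench, where the crank's underside rests; turns with the spindle. From it rises a brass shaft 18 mm square: straight 12 mm, then tapering to a 6 mm tip at 34. x, y square to its flats; x along the dish arm (dish 115 mm out, all 14 mm or more below the collar top). Crank fits in any quarter turn with 10 deg play each way
- spindle (a joint): angle of the spindle and dish arm, rad, growing clockwise seen from above: 0.15 to 0.6 at the start, dish centred on the light window at 1.5, end stop at 1.7. Light friction (0.05 N m); stays where left. Mounted in a fixed black base 240 x 280 mm
There are look-alikes about, which are no part of the job. Leave any purple or yellow look-alike of the crank alone.

How it is judged:
By the outcome, as a careful person would: the job done as asked, in the order asked, and still so for the second after the job is handed in, with the robot touching nothing.
It also fails if it takes over 58 s, if anything falls off the work surface, if the arm or the gripper's body presses on something with over 40 N, if the wrist force passes 120 N, or if a joint passes its speed limit or range.

## Working session

There is one attempt and no reset: what is moved stays moved. The work goes in short steps, Python scripts to look and compute and a tool call to move; the robot and the scene stay as the last step left them, time stands still between calls to the robot, and variables do not carry over. Pictures are saved under pics/ and viewed, at most 10 in all, crops included, and the job is handed in when it is done.

Besides the shell and the picture viewer there is one more tool, called after "Call:" in YAML: its name, and indented under it one key for each argument. carry_out: Moves the arm, as the interface text tells. Its arguments: {"type":"object","properties":{"targets":{"type":"array","items":{"type":"array","items":{"type":"number"}}},"hand":{"type":"number"},"grip_force":{"type":"number"}},"required":["targets"]}

```bash
mkdir -p pics; ls
python3 - <<'E'
from rig import arm
import cv2,numpy as np
s=arm.get_state();print(s['time_s'],s['position'],s['tcp_rot'],arm.tip_reach)
for c in("top","side"):
    im=arm.capture(c);cv2.imwrite(f"pics/{c}0.png",im)
    for n in("crank","spare_crank","spindle_seat","spindle"):
        print(c,n,[(np.round(d['extent']).tolist(),round(d['confidence'],2)) for d in arm.look_for(n,c)])
    p=arm.camera_params(c);R=np.array(p['R']);print(p['camera_matrix'],R,-R.T@np.array(p['t']))
print(arm.camera_params("wrist"))
E
```

```text
pics
0.0 [ 0.24673436 -0.51876127  0.25532689] [[ 9.03120802e-01  4.29386343e-01 -4.30191398e-04]
 [ 4.29386378e-01 -9.03119053e-01  1.82079827e-03]
 [ 3.93311864e-04 -1.82911912e-03 -9.99998250e-01]] 0.025
top crank [([396.0, 168.0, 17.0, 50.0], 0.77), ([348.0, 290.0, 54.0, 19.0], 0.71), ([480.0, 245.0, 21.0, 52.0], 0.67)]
top spare_crank [([337.0, 157.0, 17.0, 52.0], 0.66)]
top spindle_seat [([156.0, 141.0, 36.0, 74.0], 0.61)]
top spindle [([157.0, 144.0, 32.0, 72.0], 0.81)]
[[493.8151271    0.         321.73753783]
 [  0.         493.8151271  232.37676738]
 [  0.           0.           1.        ]] [[-0.01055831 -0.99989439 -0.00998671]
 [-0.99720399  0.01126773 -0.07387314]
 [ 0.07397786  0.00917881 -0.99721764]] [ 0.30316335 -0.14642022  1.15855043]
side crank [([272.0, 189.0, 49.0, 27.0], 0.91)]
side spare_crank [([245.0, 216.0, 47.0, 32.0], 0.68)]
side spindle_seat [([131.0, 350.0, 105.0, 45.0], 0.72)]
side spindle [([129.0, 353.0, 109.0, 42.0], 0.8)]
[[451.65059551   0.         317.82385239]
 [  0.         451.65059551 247.47960854]
 [  0.           0.           1.        ]] [[-0.96889559 -0.24737874  0.00671536]
 [-0.17002385  0.64571592 -0.74440771]
 [ 0.17981442 -0.72239512 -0.66769159]] [0.21010335 0.54403674 0.68008089]
{'camera_matrix': array([[361.90158154,   0.        , 313.95801814],
       [  0.        , 361.90158154, 238.05875482],
       [  0.        ,   0.        ,   1.        ]]), 'T_tool_cam': array([[ 1.48367865e-04, -9.63798071e-01, -2.66633185e-01,
         6.80887511e-02],
       [ 9.99999963e-01,  8.26406152e-05,  2.57728588e-04,
        -1.96692235e-04],
       [-2.26363585e-04, -2.66633214e-01,  9.63798048e-01,
        -1.18967087e-01],
       [ 0.00000000e+00,  0.00000000e+00,  0.00000000e+00,
         1.00000000e+00]])}
```

View pics/top0.png

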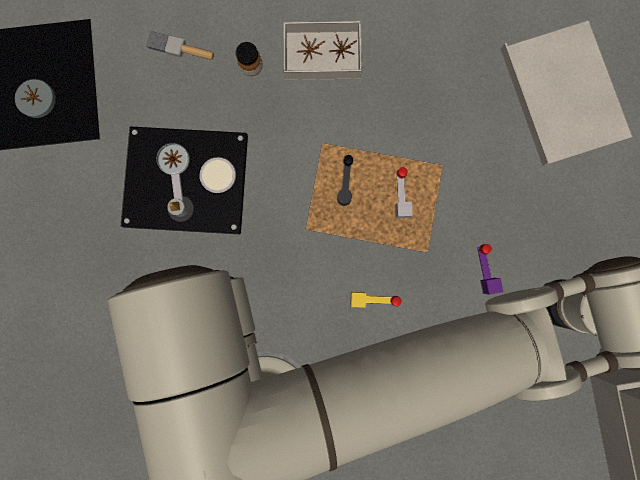

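View pics/side0.png

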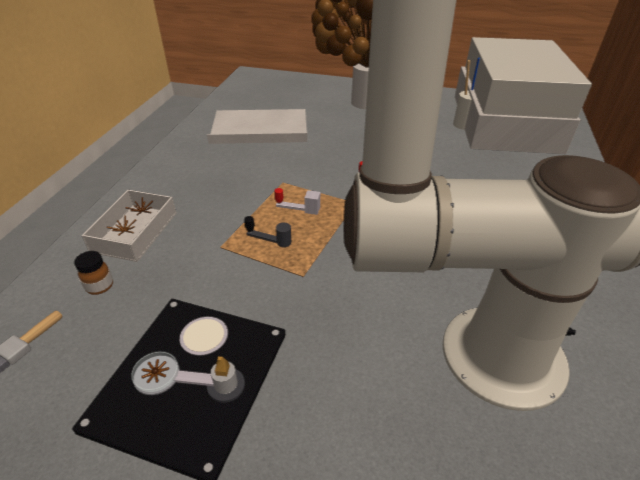

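Candidates in top view: grey aluminium crank with red knob on the mat (402,192), purple (489,270), yellow (375,300), and the dark crank with black knob (345,180). The aluminium one standing on the mat with a square hub is the one meant. I'll confirm it in an enlarged crop beside the stage.

```bash
cat > h.py <<'E'
import numpy as np,cv2
from rig import arm
def cam(c,s=None):
    p=arm.camera_params(c);K=np.array(p['camera_matrix'])
    if c=='wrist':
        s=s or arm.get_state();T=np.eye(4);T[:3,:3]=s['tcp_rot'];T[:3,3]=s['position']
        M=T@np.array(p['T_tool_cam']);return K,M[:3,:3],M[:3,3]
    R=np.array(p['R']);return K,R.T,-R.T@np.array(p['t'])
def back(C,uv,z):
    K,R,o=C;d=R@np.linalg.solve(K,[*uv,1]);return o+d*(z-o[2])/d[2]
def proj(C,X):
    K,R,o=C;q=K@R.T@(np.asarray(X)-o);return q[:2]/q[2]
E
python3 - <<'E'
from h import *
im=cv2.imread('pics/top0.png')
a=cv2.resize(im[155:225,375:440],None,fx=6,fy=6,interpolation=cv2.INTER_CUBIC)
b=cv2.resize(im[140:225,150:212],(int(62*420/85),420),interpolation=cv2.INTER_CUBIC)
cv2.imwrite('pics/crop0.png',np.hstack([a,b]))
C=cam('top')
for n,uv,z in [('hub',(404,208),.05),('knob',(402,172),.052),('seat',(176,207),.085),('dish',(173,158),.045),('win',(217,175),.02),('spare hub',(344,198),.05),('spare knob',(348,160),.052)]: print(n,np.round(back(C,uv,z),4))
E
```

```text
hub [ 0.4384 -0.3223  0.05  ]
knob [ 0.5203 -0.3194  0.052 ]
seat [0.4423 0.1827 0.085 ]
dish [0.5607 0.2032 0.045 ]
win [0.5248 0.1074 0.02  ]
spare hub [ 0.4628 -0.1874  0.05  ]
spare knob [ 0.5494 -0.1976  0.052 ]
```

View pics/crop0.png

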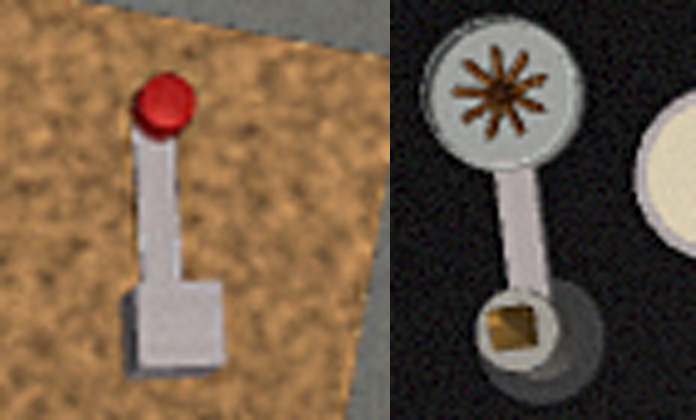

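The crop confirms it: silvery square hub, red knob, on the mat. The stage shows the brass square shaft on its collar at about (176,207), the dish at (173,158) and the light window at (217,175). Next I move the wrist camera over the crank.

Call:
carry_out:
  targets:
    - [2,2,-0.5,0,0,-3]
    - [5,5,-1,0,0,-6]
    - [8,8,-2,0,0,-9]
    - [11,11,-3,0,0,-12]
    - [14,14,-4,0,0,-16]
    - [17,17,-4,0,0,-20]
    - [19,19.7,-4,0,0,-23]
    - [19,19.7,-4,0,0,-23]
  hand: 8.5

```text
time_s: 1.17
position: [0.4403, -0.3166, 0.2159]
tcp_rot: [[0.999, 0.047, 0.001], [0.047, -0.999, 0.003], [0.001, -0.003, -1.0]]
wrist_force: [0.3, 0.7, -0.5]
opening: 0.997
grasp_force: 0.0
```

Call:
carry_out:
  targets:
    - [0,0,0,0,0,0]
    - [0,0,0,0,0,0]
    - [0,0,0,0,0,0]
    - [0,0,0,0,0,0]
    - [0,0,0,0,0,0]
    - [0,0,0,0,0,0]
    - [0,0,0,0,0,0]
    - [0,0,0,0,0,0]

```text
time_s: 1.83
position: [0.4366, -0.3226, 0.2163]
tcp_rot: [[0.999, 0.042, 0.0], [0.042, -0.999, 0.0], [0.0, -0.0, -1.0]]
wrist_force: [1.0, 0.6, -0.5]
opening: 0.991
grasp_force: 0.0
```

Run:
```python
from h import *
s=arm.get_state();im=arm.capture('wrist');cv2.imwrite('pics/w1.png',im)
C=cam('wrist',s);print(s['time_s'],s['position'],s['joint_pos'],np.degrees(np.arctan2(s['tcp_rot'][1][0],s['tcp_rot'][0][0])),s['tcp_rot'])
print('hub pred',proj(C,[.4384,-.3223,.05]),'knob pred',proj(C,[.52,-.319,.052]))
print(arm.look_for('crank','wrist'))
im=arm.capture('top');cv2.imwrite('pics/top1.png',im)
```

```text
1.8333 [ 0.43663935 -0.32259607  0.21630756] [-8.59009690e-01  1.09210094e-01  1.73213208e+00  2.15802656e-05
  1.30027065e+00  6.70043871e-01] 2.391353829444397 [[ 9.99129138e-01  4.17248816e-02  2.56674936e-06]
 [ 4.17248815e-02 -9.99129138e-01  2.88613399e-05]
 [ 3.76875006e-06 -2.87291083e-05 -1.00000000e+00]]
hub pred [314.12113715 222.91815097] knob pred [314.29743746 116.36630417]
[{'extent': [292.6, 96.9, 40.2, 145.5], 'confidence': 0.75}, {'extent': [190.2, 376.8, 101.3, 42.3], 'confidence': 0.59}, {'extent': [482.8, 302.4, 45.6, 41.5], 'confidence': 0.58}]
```

View pics/w1.png

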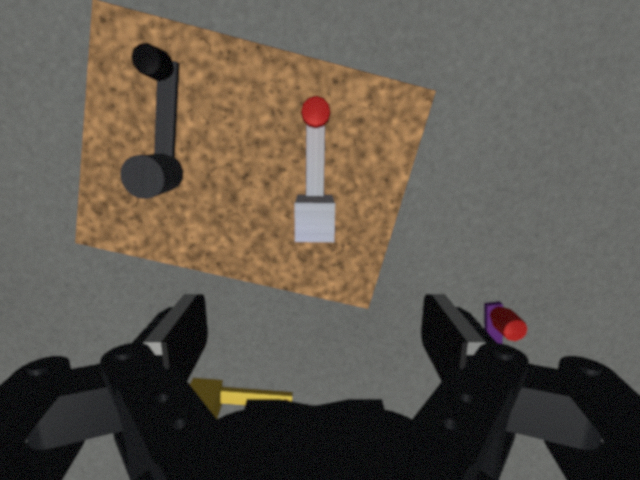

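Wrist view: crank hub top at (315,222), knob at (315,111), with the edges parallel to the picture, so tool yaw matches crank yaw. Next I refine the crank and measure the stage from the top picture.

Run:
```python
from h import *
im=cv2.imread('pics/w1.png');C=cam('wrist')
g=cv2.cvtColor(im[185:255,280:350],cv2.COLOR_BGR2HSV)
m=((g[...,2]>140)&(g[...,1]<60)).astype(np.uint8)
m=cv2.morphologyEx(m,cv2.MORPH_OPEN,np.ones((21,21)))
c=max(cv2.findContours(m,0,2)[0],key=cv2.contourArea);(x,y),wh,a=cv2.minAreaRect(c)
print('hubtop',x+280,y+185,wh,a,back(C,(x+280,y+185),.05))
B=cv2.boxPoints(((x+280,y+185),wh,a));P=np.array([back(C,b,.05)[:2] for b in B]);print(P,[np.linalg.norm(P[i]-P[i-1]) for i in range(4)])
h=cv2.cvtColor(im[80:140,290:340],cv2.COLOR_BGR2HSV);m=((h[...,1]>150)&(h[...,2]>60)).astype(np.uint8)
M=cv2.moments(m,True);print('knob',M['m10']/M['m00']+290,M['m01']/M['m00']+80)
print('spare knob',back(C,(149,55),.052))
im=cv2.imread('pics/top1.png')
b=cv2.resize(im[130:235,140:250],None,fx=5,fy=5,interpolation=cv2.INTER_CUBIC);cv2.imwrite('pics/crop1.png',b)
g=cv2.cvtColor(b,cv2.COLOR_BGR2GRAY)
for lo,hi in((25,45),(60,100)):
  print(cv2.HoughCircles(cv2.medianBlur(g,5),cv2.HOUGH_GRADIENT,1.2,40,param1=100,param2=25,minRadius=lo,maxRadius=hi))
```

```text
hubtop 314.0 222.5 (39.0, 40.0) 90.0 [ 0.43893126 -0.32195071  0.05      ]
[[ 0.45416672 -0.30536017]
 [ 0.45551621 -0.33718993]
 [ 0.42323982 -0.33903778]
 [ 0.42185118 -0.30625654]] [np.float64(0.032327966309276084), np.float64(0.031858351472219375), np.float64(0.032329245888819615), np.float64(0.032810640156206196)]
knob 315.31353591160223 111.15469613259668
spare knob [ 0.55664199 -0.19931114  0.052     ]
[[[180.6     382.2      43.     ]
  [123.00001 121.8      36.4    ]
  [162.6     101.4      28.36   ]
  [133.8     468.6      37.6    ]]]
[[[388.2     227.40001  90.96   ]
  [159.      143.40001  77.16   ]]]
```

View pics/crop1.png

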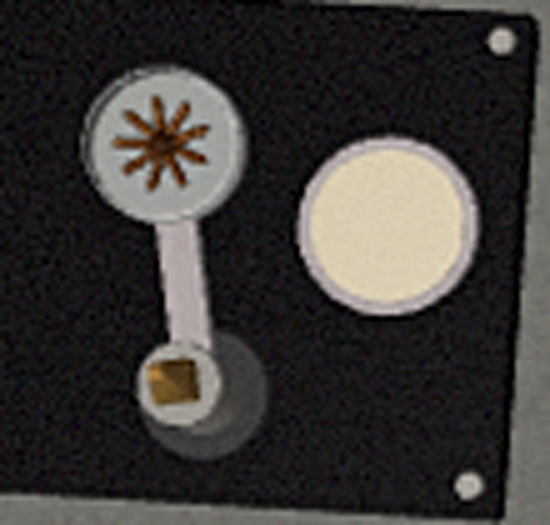

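Call:
carry_out:
  targets:
    - [0.2,0.1,-2,0,0,0]
    - [0.2,0.1,-5,0,0,0]
    - [0.2,0.1,-8,0,0,0]
    - [0.2,0.1,-11,0,0,0]
    - [0.2,0.1,-14,0,0,0]
    - [0.2,0.1,-16,0,0,0]
    - [0.2,0.1,-17.3,0,0,0]
    - [0.2,0.1,-17.3,0,0,0]

```text
time_s: 2.65
position: [0.437, -0.3192, 0.0399]
tcp_rot: [[0.999, 0.042, -0.004], [0.042, -0.999, 0.005], [-0.004, -0.005, -1.0]]
wrist_force: [-0.3, 0.4, -1.0]
opening: 0.996
grasp_force: 0.0
```

Call:
carry_out:
  targets:
    - [0,0,0,0,0,0]
    - [0,0,0,0,0,0]
    - [0,0,0,0,0,0]
    - [0,0,0,0,0,0]
    - [0,0,0,0,0,0]
    - [0,0,0,0,0,0]
    - [0,0,0,0,0,0]
    - [0,0,0,0,0,0]
  hand: 2.5
  grip_force: 50

```text
time_s: 3.32
position: [0.4396, -0.3221, 0.0448]
tcp_rot: [[0.999, 0.042, 0.002], [0.042, -0.999, -0.002], [0.002, 0.002, -1.0]]
wrist_force: [-1.7, 0.6, 7.2]
opening: 0.367
grasp_force: 50.3
```

Call:
carry_out:
  targets:
    - [0,0,0,0,0,0]
    - [0,0,0,0,0,0]
    - [0,0,0,0,0,0]
    - [0,0,0,0,0,0]
    - [0,0,0,0,0,0]
    - [0,0,0,0,0,0]
    - [0,0,0,0,0,0]
    - [0,0,0,0,0,0]

```text
time_s: 3.98
position: [0.4396, -0.3221, 0.0447]
tcp_rot: [[0.999, 0.042, 0.002], [0.042, -0.999, -0.002], [0.001, 0.002, -1.0]]
wrist_force: [-0.3, 1.6, 6.3]
opening: 0.37
grasp_force: 50.3
```

Call:
carry_out:
  targets:
    - [0,0,1,0,0,0]
    - [0,0,3,0,0,0]
    - [0,0,6,0,0,0]
    - [0,0,9,0,0,0]
    - [0,2,12,0,0,0]
    - [0,5,15,0,0,0]
    - [0,8,16,0,0,0]
    - [0,11,16,0,0,0]

```text
time_s: 4.65
position: [0.4402, -0.2115, 0.2076]
tcp_rot: [[0.999, 0.042, 0.006], [0.042, -0.999, -0.005], [0.006, 0.005, -1.0]]
wrist_force: [-0.2, 0.8, -1.7]
opening: 0.369
grasp_force: 49.9
```

Call:
carry_out:
  targets:
    - [0,4,0,0,0,0]
    - [0,8,0,0,0,0]
    - [0,12,0,0,0,0]
    - [0,16,0,0,0,0]
    - [0,20,0,0,0,0]
    - [0,24,0,0,0,0]
    - [0,27,0,0,0,0]
    - [0,28,0,0,0,0]

```text
time_s: 5.32
position: [0.4377, 0.0724, 0.2034]
tcp_rot: [[0.999, 0.046, -0.001], [0.046, -0.999, 0.002], [-0.0, -0.002, -1.0]]
wrist_force: [0.0, 0.5, -1.7]
opening: 0.37
grasp_force: 50.0
```

Call:
carry_out:
  targets:
    - [0,0,0,0,0,0]
    - [0,0,0,0,0,0]
    - [0,0,0,0,0,0]
    - [0,0,0,0,0,0]
    - [0,0,0,0,0,0]
    - [0,0,0,0,0,0]
    - [0,0,0,0,0,0]
    - [0,0,0,0,0,0]

```text
time_s: 5.98
position: [0.4389, 0.0683, 0.2033]
tcp_rot: [[0.999, 0.042, -0.0], [0.042, -0.999, 0.0], [-0.0, -0.0, -1.0]]
wrist_force: [-0.7, 0.6, -1.6]
opening: 0.369
grasp_force: 50.0
```

Run:
```python
from h import *
s=arm.get_state();im=arm.capture('wrist');cv2.imwrite('pics/w2.png',im)
C=cam('wrist',s);print(s['time_s'],s['position'],np.round(s['joint_pos'],3),s['opening'],s['tcp_rot'])
T=cam('top')
for n,uv,z in [('seat',(176.0,206.3),.063),('shaft mid',(174.8,206.2),.085),('dish',(171.8,158.6),.045),('win',(217.5,175.4),.015)]:
  X=back(T,uv,z);print(n,X,proj(C,X))
im=arm.capture('top');cv2.imwrite('pics/top2.png',im)
```

```text
5.9833 [0.43890568 0.06834825 0.20327586] [-0.119 -0.144  2.009  0.     1.277  1.41 ] 0.3693052858671981 [[ 9.99132924e-01  4.16340755e-02 -6.61726713e-05]
 [ 4.16340769e-02 -9.99132926e-01  1.95142815e-05]
 [-6.53028356e-05 -2.22523993e-05 -9.99999998e-01]]
seat [0.44669662 0.18950996 0.063     ] [149.27263077 216.19923932]
shaft mid [0.44406659 0.18540862 0.085     ] [141.39208684 227.06376679]
dish [0.55932909 0.20593662 0.045     ] [124.03136489  51.2716758 ]
win [0.52485803 0.10735583 0.015     ] [270.37086431 112.73196026]
```

View pics/w2.png

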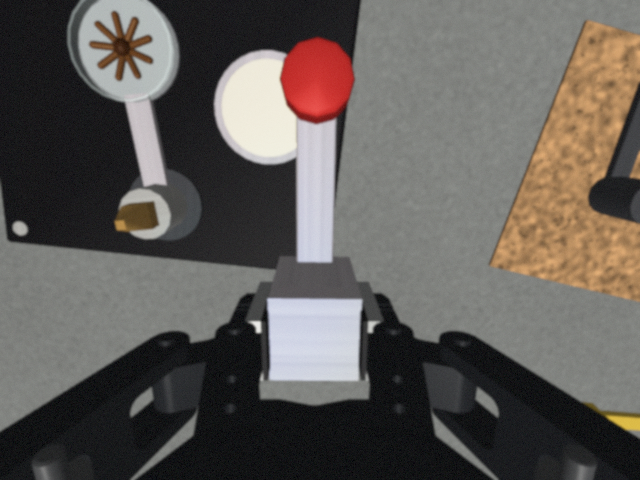

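Wrist view: collar at about (145,214), shaft tip at about (121,225), and the crank held square with its knob at (317,80). I'll refine the seat with both views.

Run:
```python
from h import *
w=cv2.imread('pics/w2.png');t=cv2.imread('pics/top1.png')
a=cv2.resize(w[170:250,100:210],(660,480),interpolation=cv2.INTER_CUBIC)
C=cam('wrist');T=cam('top')
g=cv2.medianBlur(cv2.cvtColor(a,cv2.COLOR_BGR2GRAY),7)
print(cv2.HoughCircles(g,cv2.HOUGH_GRADIENT,1.2,200,param1=80,param2=20,minRadius=110,maxRadius=190))
cv2.imwrite('pics/crop2.png',a)
for n,im,(x0,y0,x1,y1) in(('w',w,(105,190,170,245)),('t',t,(160,195,195,220))):
  h=cv2.cvtColor(im[y0:y1,x0:x1],cv2.COLOR_BGR2HSV);m=((h[...,1]>110)&(h[...,2]>50)).astype(np.uint8)
  c=max(cv2.findContours(m,0,2)[0],key=cv2.contourArea);print(n,cv2.contourArea(c),cv2.minAreaRect(c),cv2.boundingRect(c),x0,y0)
```

```text
[[[287.40002  246.6      169.52    ]
  [ 79.8       57.000004 118.520004]]]
w 896.5 ((28.942310333251953, 27.211538314819336), (25.8873291015625, 41.772735595703125), 78.69007110595703) (9, 13, 43, 30) 105 190
t 57.5 ((14.5, 11.0), (8.0, 9.0), 90.0) (10, 7, 10, 9) 160 195
```

View pics/crop2.png

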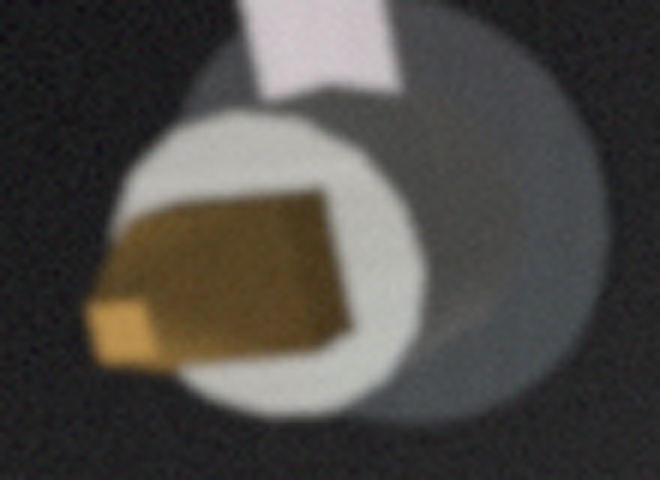

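Run:
```python
from h import *
C=cam('wrist');T=cam('top')
print(arm.get_state()['position'])
f=lambda x,y:(100+x/6-.4,170+y/6-.4)
X=back(C,f(269,263),.063);t=back(C,f(122,331),.097);print('seat w',X,'tip w',t)
print('radius',[np.linalg.norm(back(C,f(*p),.063)-X) for p in((112,263),(427,263),(269,108),(269,418))])
a=back(C,f(322,190),.063);b=back(C,f(350,327),.063);d=a-b;print('edge yaw',np.degrees(np.arctan2(d[1],d[0])),np.linalg.norm(d))
for z in(.063,):print('seat t',back(T,(175.8,206.1),z))
dw=back(C,(121.5,47),.045);print('dish w',dw,np.degrees(np.arctan2(*(dw-X)[[1,0]])),np.linalg.norm((dw-X)[:2]))
ww=back(C,(263,107),.015);print('win w',ww,np.degrees(np.arctan2(*(ww-X)[[1,0]])),np.linalg.norm((ww-X)[:2]))
```

```text
[0.43888852 0.06856584 0.20330451]
seat w [0.4485399  0.19310104 0.063     ] tip w [0.44810514 0.19345706 0.097     ]
radius [np.float64(0.019083954795687967), np.float64(0.019206455509711434), np.float64(0.018971766732332487), np.float64(0.019721366731199667)]
edge yaw 7.233514661514484 0.01700428847097969
seat t [0.44715306 0.18996442 0.063     ]
dish w [0.5618867  0.20771314 0.045     ] 7.345772371585913 0.11428477789230071
win w [0.5289309  0.11355271 0.015     ] -44.698127778278014 0.11309574896941488
```

Call:
carry_out:
  targets:
    - [-1,1.5,0,0,0,6]
    - [-2,3,0,0,0,12]
    - [-3,4.5,0,0,0,18]
    - [-4,6,0,0,0,25]
    - [-5,7.5,0,0,0,32]
    - [-6,9,0,0,0,39]
    - [-7,10.5,0,0,0,46]
    - [-8,12,0,0,0,52]

```text
time_s: 6.75
position: [0.3583, 0.1894, 0.2034]
tcp_rot: [[0.577, 0.817, 0.0], [0.817, -0.577, 0.0], [0.0, 0.0, -1.0]]
wrist_force: [-0.3, -0.7, -2.1]
opening: 0.366
grasp_force: 50.2
```

Call:
carry_out:
  targets:
    - [0,0,0,0,0,6]
    - [0,0,0,0,0,12]
    - [0,0,0,0,0,18]
    - [0,0,0,0,0,25]
    - [0,0,0,0,0,32]
    - [0,0,0,0,0,38]
    - [0,0,0,0,0,43]
    - [0,0,0,0,0,43]

```text
time_s: 7.42
position: [0.3589, 0.1887, 0.2034]
tcp_rot: [[-0.131, 0.991, 0.0], [0.991, 0.131, -0.0], [-0.0, 0.0, -1.0]]
wrist_force: [0.2, 0.5, -1.7]
opening: 0.369
grasp_force: 50.2
```

Call:
carry_out:
  targets:
    - [0,0,0,0,0,0]
    - [0,0,0,0,0,0]
    - [0,0,0,0,0,0]
    - [0,0,0,0,0,0]
    - [0,0,0,0,0,0]
    - [0,0,0,0,0,0]
    - [0,0,0,0,0,0]
    - [0,0,0,0,0,0]

```text
time_s: 8.08
position: [0.3589, 0.1887, 0.2033]
tcp_rot: [[-0.129, 0.992, 0.0], [0.992, 0.129, 0.0], [0.0, 0.0, -1.0]]
wrist_force: [-0.2, 0.2, -1.9]
opening: 0.368
grasp_force: 50.2
```

Run:
```python
from h import *
s=arm.get_state();im=arm.capture('wrist');cv2.imwrite('pics/w3.png',im)
C=cam('wrist',s);print(s['time_s'],s['position'],np.round(s['joint_pos'],3),s['tcp_rot'])
p=proj(C,[.4483,.1932,.063]);print(p)
x,y=np.round(p).astype(int);x=max(min(x,585),55);y=max(y,40);print(x-55,y-40)
cv2.imwrite('pics/crop3.png',cv2.resize(im[y-40:y+40,x-55:x+55],(660,480),interpolation=cv2.INTER_CUBIC))
```

```text
8.0833 [0.35887949 0.1887226  0.20333607] [ 0.184 -0.26   2.106 -0.     1.295  0.054] [[-1.29145315e-01  9.91625677e-01  6.92343781e-05]
 [ 9.91625679e-01  1.29145315e-01  9.84267453e-06]
 [ 8.18953253e-07  6.99257225e-05 -9.99999998e-01]]
[432.88329146 242.1727793 ]
378 202
```

View pics/crop3.png

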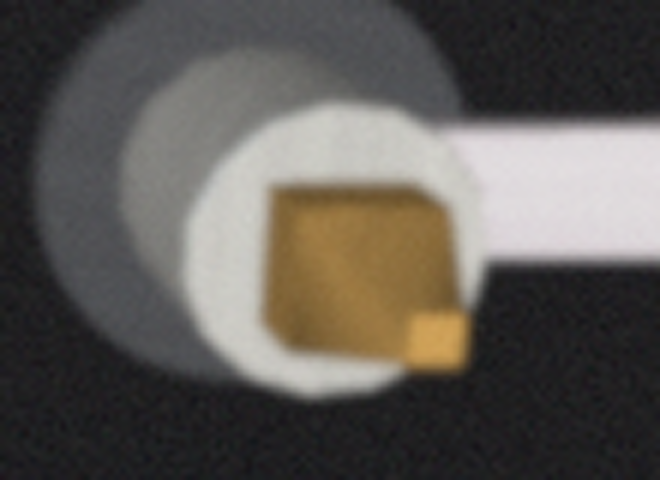

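Run:
```python
from h import *
s=arm.get_state();C=cam('wrist',s)
f=lambda x,y:(378+x/6-.4,202+y/6-.4)
X=back(C,f(335.5,250),.063);t=back(C,f(438,340),.097);print(X,t,s['position'])
a=back(C,f(268,185),.063)-back(C,f(264,322),.063);print(a,np.degrees(np.arctan2(a[1],a[0])))
im=cv2.imread('pics/w3.png')
print('hubtop sides?',proj(C,[*s['position'][:2],s['position'][2]+.0053]))
print(np.degrees(np.arctan2(s['tcp_rot'][1][0],s['tcp_rot'][0][0])))
```

```text
[0.44889618 0.19242241 0.063     ] [0.44934664 0.19216613 0.097     ] [0.35886158 0.18870281 0.20327912]
[-0.00320493  0.01749817  0.        ] 100.37913981253585
hubtop sides? [312.31191639 337.40456676]
97.42021436256782
```

Call:
carry_out:
  targets:
    - [2,0.1,0,0,0,0]
    - [5,0.3,0,0,0,0]
    - [8,0.5,0,0,0,0]
    - [9,0.5,0,0,0,0]
    - [9,0.5,-1,0,0,0]
    - [9,0.5,-3,0,0,0]
    - [9,0.5,-5,0,0,0]
    - [9,0.5,-6,0,0,0]

```text
time_s: 8.8
position: [0.4458, 0.1934, 0.14]
tcp_rot: [[-0.13, 0.992, -0.006], [0.992, 0.13, -0.001], [-0.0, -0.006, -1.0]]
wrist_force: [-0.3, -0.4, -2.5]
opening: 0.368
grasp_force: 50.3
```

Call:
carry_out:
  targets:
    - [0,0,0,0,0,0]
    - [0,0,-0.3,0,0,0]
    - [0,0,-0.7,0,0,0]
    - [0,0,-1.1,0,0,0]
    - [0,0,-1.5,0,0,0]
    - [0,0,-1.9,0,0,0]
    - [0,0,-2.2,0,0,0]
    - [0,0,-2.2,0,0,0]

```text
time_s: 9.47
position: [0.4484, 0.1936, 0.1206]
tcp_rot: [[-0.129, 0.992, -0.001], [0.992, 0.129, -0.0], [-0.0, -0.001, -1.0]]
wrist_force: [-0.6, -0.4, -1.4]
opening: 0.367
grasp_force: 50.3
```

Call:
carry_out:
  targets:
    - [0,0,-0.2,0,0,0]
    - [0,0,-0.4,0,0,0]
    - [0,0,-0.7,0,0,0]
    - [0,0,-1.0,0,0,0]
    - [0,0,-1.3,0,0,0]
    - [0,0,-1.5,0,0,0]
    - [0,0,-1.5,0,0,0]
    - [0,0,-1.5,0,0,0]

```text
time_s: 10.13
position: [0.4487, 0.1937, 0.1061]
tcp_rot: [[-0.129, 0.992, -0.0], [0.992, 0.129, -0.0], [-0.0, -0.0, -1.0]]
wrist_force: [0.0, 0.0, -2.2]
opening: 0.367
grasp_force: 50.3
```

No force yet, so it fits freely. I press on down to the collar.

Call:
carry_out:
  targets:
    - [0,0,-0.1,0,0,0]
    - [0,0,-0.2,0,0,0]
    - [0,0,-0.3,0,0,0]
    - [0,0,-0.35,0,0,0]
    - [0,0,-0.4,0,0,0]
    - [0,0,-0.4,0,0,0]
    - [0,0,-0.4,0,0,0]
    - [0,0,-0.4,0,0,0]

```text
time_s: 10.8
position: [0.4491, 0.1937, 0.1037]
tcp_rot: [[-0.13, 0.992, -0.0], [0.992, 0.13, -0.0], [-0.0, -0.0, -1.0]]
wrist_force: [-5.6, -2.1, 9.1]
opening: 0.367
grasp_force: 51.8
```

Run:
```python
from h import *
im=arm.capture('side');cv2.imwrite('pics/s1.png',im)
C=cam('side');print(proj(C,[.4487,.1928,.063]),arm.get_state()['wrist_force'],arm.get_state()['position'])
a=cv2.resize(im[290:440,60:320],(780,450),interpolation=cv2.INTER_CUBIC);cv2.imwrite('pics/crop4.png',a)
```

```text
[223.22374387 369.84385277] [-4.52647818 -2.52356611 10.61514804] [0.44912485 0.19371997 0.10369163]
```

View pics/crop4.png

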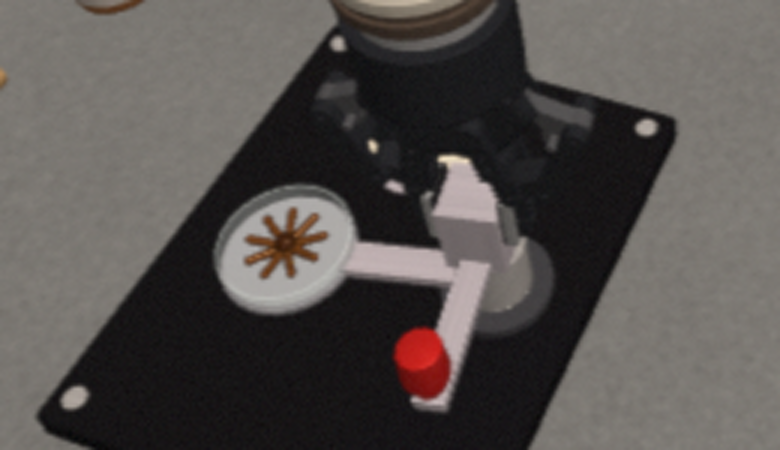

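Seated at z = 0.1037, where the collar should be, with about 12 N pressing; the dish is at the picture's left. Now I wind.

Call:
carry_out:
  targets:
    - [0,0,0.1,0,0,-3]
    - [0,0,0.1,0,0,-8]
    - [0,0,0.1,0,0,-13]
    - [0,0,0.1,0,0,-18]
    - [0,0,0.1,0,0,-23]
    - [0,0,0.1,0,0,-27]
    - [0,0,0.1,0,0,-30]
    - [0,0,0.1,0,0,-30]

```text
time_s: 11.52
position: [0.4489, 0.1933, 0.1037]
tcp_rot: [[0.385, 0.923, -0.0], [0.923, -0.385, -0.001], [-0.001, 0.0, -1.0]]
wrist_force: [-1.9, -2.3, 4.5]
opening: 0.362
grasp_force: 50.9
```

Call:
carry_out:
  targets:
    - [0,0,0,0,0,-3]
    - [0,0,0,0,0,-7]
    - [0,0,0,0,0,-12]
    - [0,0,0,0,0,-17]
    - [0,0,0,0,0,-21]
    - [0,0,0,0,0,-24]
    - [0,0,0,0,0,-26]
    - [0,0,0,0,0,-26]

```text
time_s: 12.18
position: [0.4492, 0.1929, 0.1037]
tcp_rot: [[0.749, 0.662, 0.0], [0.662, -0.749, -0.002], [-0.001, 0.002, -1.0]]
wrist_force: [-1.8, -4.9, 3.6]
opening: 0.367
grasp_force: 50.9
```

Call:
carry_out:
  targets:
    - [0,0,0,0,0,0]
    - [0,0,0,0,0,0]
    - [0,0,0,0,0,0]
    - [0,0,0,0,0,0]
    - [0,0,0,0,0,0]
    - [0,0,0,0,0,0]
    - [0,0,0,0,0,0]
    - [0,0,0,0,0,0]

```text
time_s: 12.85
position: [0.4492, 0.193, 0.1037]
tcp_rot: [[0.748, 0.663, 0.0], [0.663, -0.748, -0.002], [-0.001, 0.002, -1.0]]
wrist_force: [-1.9, -4.7, 3.4]
opening: 0.367
grasp_force: 50.9
```

Run:
```python
from h import *
ims={c:arm.capture(c) for c in('side','top','wrist')}
for c in ims: cv2.imwrite(f'pics/{c}_w.png',ims[c])
s=arm.get_state();print(s['position'],s['wrist_force'],s['torque'],np.degrees(np.arctan2(s['tcp_rot'][1][0],s['tcp_rot'][0][0])))
a=cv2.resize(ims['side'][290:440,60:320],(520,300),interpolation=cv2.INTER_CUBIC)
b=cv2.resize(ims['wrist'],(400,300));d=cv2.resize(ims['top'][120:240,110:260],(375,300),interpolation=cv2.INTER_CUBIC)
cv2.imwrite('pics/mix5.png',np.vstack([np.hstack([a,np.zeros((300,255,3),np.uint8)]),np.hstack([b,d])]))
```

```text
[0.44914484 0.19296599 0.10374694] [-1.00186887 -5.26183472  3.95109543] [-0.79901453  0.27923233  0.03426003] 41.550440589430515
```

View pics/mix5.png

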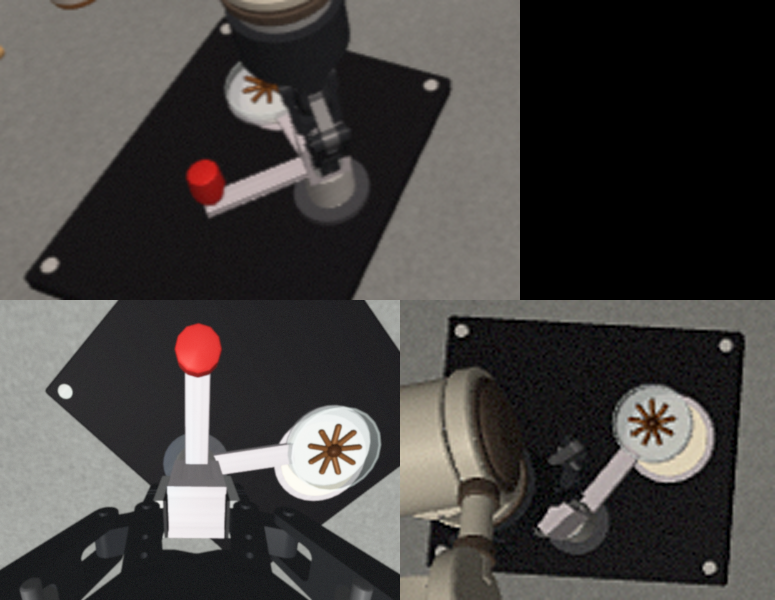

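The dish has swung mostly over the window: top view dish (211,168) against window (217,175). It needs a little more, which I'll measure from the star's brown pixels.

```bash
cat > dish.py <<'E'
from h import *
def star(im,box):
    x0,y0,x1,y1=box;h=cv2.cvtColor(im[y0:y1,x0:x1],cv2.COLOR_BGR2HSV)
    m=((h[...,0]<20)&(h[...,1]>110)&(h[...,2]>30)&(h[...,2]<190)).astype(np.uint8)
    n,l,st,c=cv2.connectedComponentsWithStats(cv2.dilate(m,np.ones((3,3))));i=1+np.argmax(st[1:,4]);print(st[i]);return c[i]+[x0,y0]
def rep(n,C,uv,seat,z=.04):
    d=back(C,uv,z)[:2]-seat;print(n,np.round(uv,1),'yaw',np.degrees(np.arctan2(d[1],d[0])),'r',np.linalg.norm(d))
if __name__=='__main__':
    T=cam('top');st=np.array([.4472,.19]);sw=np.array([.4487,.1928])
    rep('top before',T,star(cv2.imread('pics/top1.png'),(155,140,195,178)),st)
    rep('top now',T,star(cv2.imread('pics/top_w.png'),(185,145,240,195)),st)
    rep('win top',T,(217.5,175.4),st,.015)
    W=cam('wrist');rep('wrist now',W,star(cv2.imread('pics/wrist_w.png'),(440,160,630,320)),sw)
    s=arm.get_state();print(s['position'],s['time_s'])
E
python3 dish.py
```

```text
[  7   9  20  20 264]
top before [172.  158.4] yaw 8.52798278434141 r 0.11512524608215662
[ 15  14  21  20 264]
top now [210.3 168.7] yaw -38.87096811096003 r 0.11391771556066528
win top [217.5 175.4] yaw -46.78159087557385 r 0.11340559415021831
[  53   38   86   81 3086]
wrist now [533.9 239.3] yaw -39.98591786079331 r 0.11701895399288127
[0.44914484 0.19296599 0.10374694] 13.0
```

Run:
```python
from dish import *
T=cam('top');st=np.array([.4472,.19])
im=cv2.imread('pics/top1.png');x0,y0=193,150
h=cv2.cvtColor(im[y0:202,x0:245],cv2.COLOR_BGR2HSV);m=(h[...,2]>150).astype(np.uint8)
c=max(cv2.findContours(m,0,2)[0],key=cv2.contourArea);(x,y),r=cv2.minEnclosingCircle(c);M=cv2.moments(m,True);print(x+x0,y+y0,r,M['m10']/M['m00']+x0,M['m01']/M['m00']+y0)
for z in(0,.01,.02,.03): rep(z,T,(x+x0,y+y0),st,z)
```

```text
216.8808879852295 174.7153434753418 17.688852310180664 217.0041237113402 174.79072164948454
0 [216.9 174.7] yaw -43.425384742000944 r 0.11322437562518964
0.01 [216.9 174.7] yaw -44.92318597766629 r 0.11337898724589227
0.02 [216.9 174.7] yaw -46.415891085012575 r 0.11361083824498794
0.03 [216.9 174.7] yaw -47.901512737947165 r 0.11391945702639177
```

Call:
carry_out:
  targets:
    - [0,0,0,0,0,-2]
    - [0,0,0,0,0,-4]
    - [0,0,0,0,0,-5]
    - [0,0,0,0,0,-6]
    - [0,0,0,0,0,-6]
    - [0,0,0,0,0,-6]
    - [0,0,0,0,0,-6]
    - [0,0,0,0,0,-6]

```text
time_s: 13.67
position: [0.4492, 0.1929, 0.1037]
tcp_rot: [[0.814, 0.581, 0.0], [0.581, -0.814, -0.002], [-0.001, 0.002, -1.0]]
wrist_force: [-1.6, -5.7, 4.4]
opening: 0.368
grasp_force: 50.9
```

Run:
```python
from dish import *
T=cam('top');st=np.array([.4472,.19]);sw=np.array([.4487,.1928])
s=arm.get_state();t=arm.capture('top');w=arm.capture('wrist');cv2.imwrite('pics/t6.png',t);cv2.imwrite('pics/w6.png',w)
rep('top',T,star(t,(185,145,245,200)),st)
rep('wrist',cam('wrist',s),star(w,(400,150,638,340)),sw);print(s['position'],np.degrees(np.arctan2(s['tcp_rot'][1][0],s['tcp_rot'][0][0])))
```

```text
[ 20  17  20  21 259]
top [213.9 172.1] yaw -44.756733980724 r 0.11342893842924089
[  93   47   86   81 3071]
wrist [534.  238.1] yaw -45.67545659897477 r 0.11703962356561627
[0.44916672 0.19289545 0.10374798] 35.55064899233222
```

Run:
```python
from dish import *
K=np.array(arm.camera_params('wrist')['camera_matrix'])
S=dict(position=[.43889,.06845,.20329],tcp_rot=np.array([[.99913,.04163,0],[.04163,-.99913,0],[0,0,-1.]]))
C=cam('wrist',S);im=cv2.imread('pics/w2.png')
h=cv2.cvtColor(im[40:175,205:297],cv2.COLOR_BGR2HSV);m=((h[...,2]>110)&(h[...,1]<90)).astype(np.uint8)
c=max(cv2.findContours(m,0,1)[0],key=cv2.contourArea).reshape(-1,2)+[205,40]
# reject knob boundary & crop edge
k=(c[:,0]<294)&~((c[:,0]>272)&(c[:,1]>52)&(c[:,1]<128))
for z in(0,.01,.02):
  P=np.array([back(C,p,z)[:2] for p in c[k]])
  A=np.c_[2*P,np.ones(len(P))];q=np.linalg.lstsq(A,(P**2).sum(1),rcond=None)[0];r=np.sqrt(q[2]+q[0]**2+q[1]**2)
  d=q[:2]-[.4487,.1928];print(z,len(P),q[:2],'r',r,'yaw',np.degrees(np.arctan2(d[1],d[0])),np.linalg.norm(d),np.std(np.linalg.norm(P-q[:2],axis=1)))
```

```text
0 197 [0.52864585 0.11101999] r 0.04519242617620262 yaw -45.649774597331806 0.11436480961253716 0.0002216144535625751
0.01 197 [0.52797227 0.10978917] r 0.04379005754302565 yaw -46.319704614993775 0.11478192853309273 0.00021473752340786902
0.02 197 [0.52729869 0.10855835] r 0.04238768890984582 yaw -46.98469305138979 0.11521462490276405 0.00020786059325317183
```

Both cameras agree that about 1° is missing. I add that, turn back 10° into the middle of the play to free the socket, and lift.

Call:
carry_out:
  targets:
    - [0,0,0,0,0,-0.5]
    - [0,0,0,0,0,-1]
    - [0,0,0,0,0,-1]
    - [0,0,0,0,0,-1]
    - [0,0,0.1,0,0,2]
    - [0,0,0.1,0,0,5]
    - [0,0,0.1,0,0,8]
    - [0,0,0.1,0,0,8]

```text
time_s: 14.43
position: [0.4488, 0.1938, 0.1041]
tcp_rot: [[0.724, 0.689, -0.0], [0.689, -0.724, 0.0], [0.0, -0.0, -1.0]]
wrist_force: [-1.0, -0.2, -1.4]
opening: 0.366
grasp_force: 50.4
```

Run:
```python
from dish import *
T=cam('top');st=np.array([.4472,.19])
s=arm.get_state();t=arm.capture('top');cv2.imwrite('pics/t7.png',t)
rep('top',T,star(t,(185,145,245,200)),st);print(s['position'],s['wrist_force'],s['torque'])
```

```text
[ 20  18  20  20 261]
top [214.6 172.4] yaw -45.59900850596788 r 0.11412486224445945
[0.4488362  0.19382907 0.10412926] [-0.95503831 -0.23007021 -1.38278863] [0.00519335 0.0001459  0.00791908]
```

Call:
carry_out:
  targets:
    - [0,0,0.5,0,0,0]
    - [0,0,1.2,0,0,0]
    - [0,0,2,0,0,0]
    - [0,0,3,0,0,0]
    - [0,0,4.5,0,0,0]
    - [0,0,6.5,0,0,0]
    - [0,0,8.5,0,0,0]
    - [0,0,10,0,0,0]

```text
time_s: 15.15
position: [0.4496, 0.1939, 0.2073]
tcp_rot: [[0.726, 0.687, 0.003], [0.687, -0.726, 0.001], [0.003, 0.002, -1.0]]
wrist_force: [0.5, 1.1, -0.2]
opening: 0.368
grasp_force: 50.3
```

Call:
carry_out:
  targets:
    - [0,-2,0,0,0,-4]
    - [0,-5,0,0,0,-10]
    - [0,-8,0,0,0,-16]
    - [0,-12,0,0,0,-22]
    - [0,-16,0,0,0,-28]
    - [0,-20,0,0,0,-34]
    - [0,-24,0,0,0,-39]
    - [0,-27,0,0,0,-41.2]

```text
time_s: 15.82
position: [0.4489, -0.0793, 0.2058]
tcp_rot: [[0.999, 0.033, 0.002], [0.033, -0.999, -0.002], [0.002, 0.002, -1.0]]
wrist_force: [1.4, 1.0, -1.6]
opening: 0.364
grasp_force: 50.2
```

Call:
carry_out:
  targets:
    - [-0.1,-3,0,0,0,0]
    - [-0.3,-7,0,0,0,0]
    - [-0.5,-11,0,0,0,0]
    - [-0.7,-15,0,0,0,0]
    - [-0.9,-19,0,0,0,0]
    - [-0.9,-22,0,0,0,0]
    - [-0.9,-24.3,0,0,0,0]
    - [-0.9,-24.6,0,0,0,0]

```text
time_s: 16.48
position: [0.4395, -0.3266, 0.2058]
tcp_rot: [[0.999, 0.035, 0.001], [0.035, -0.999, -0.003], [0.001, 0.003, -1.0]]
wrist_force: [1.0, 0.5, -1.6]
opening: 0.364
grasp_force: 50.3
```

Call:
carry_out:
  targets:
    - [0,0,0,0,0,0]
    - [0,0,0,0,0,0]
    - [0,0,-1,0,0,0]
    - [0,0,-3,0,0,0]
    - [0,0,-5,0,0,0]
    - [0,0,-7,0,0,0]
    - [0,0,-9,0,0,0]
    - [0,0,-10,0,0,0]

```text
time_s: 17.15
position: [0.4388, -0.3195, 0.1011]
tcp_rot: [[0.999, 0.04, -0.003], [0.04, -0.999, 0.004], [-0.003, -0.004, -1.0]]
wrist_force: [-1.2, -0.0, -2.0]
opening: 0.37
grasp_force: 50.3
```

Call:
carry_out:
  targets:
    - [0,0,0,0,0,0]
    - [0,0,0,0,0,0]
    - [0,0,0,0,0,0]
    - [0,0,0,0,0,0]
    - [0,0,0,0,0,0]
    - [0,0,0,0,0,0]
    - [0,0,0,0,0,0]
    - [0,0,0,0,0,0]

```text
time_s: 17.82
position: [0.44, -0.3224, 0.1046]
tcp_rot: [[0.999, 0.039, 0.0], [0.039, -0.999, -0.0], [0.0, 0.0, -1.0]]
wrist_force: [-0.3, 0.1, -0.1]
opening: 0.369
grasp_force: 50.3
```

Run:
```python
from dish import *
T=cam('top');st=np.array([.4472,.19])
s=arm.get_state();t=arm.capture('top');cv2.imwrite('pics/t8.png',t)
rep('top',T,star(t,(185,145,245,200)),st);print(s['position'],s['wrist_force'],np.degrees(np.arctan2(s['tcp_rot'][1][0],s['tcp_rot'][0][0])))
```

```text
[ 20  18  20  20 261]
top [214.6 172.4] yaw -45.59900850596788 r 0.11412486224445945
[ 0.43995404 -0.32243001  0.10457592] [-0.28306761  0.10310319 -0.06121537] 2.22141626668085
```

Call:
carry_out:
  targets:
    - [0,0,-1.2,0,0,0]
    - [0,0,-2.8,0,0,0]
    - [0,0,-4.2,0,0,0]
    - [0,0,-5.0,0,0,0]
    - [0,0,-5.5,0,0,0]
    - [0,0,-5.8,0,0,0]
    - [0,0,-5.9,0,0,0]
    - [0,0,-6.0,0,0,0]

```text
time_s: 18.53
position: [0.4402, -0.3227, 0.0448]
tcp_rot: [[0.999, 0.039, 0.001], [0.039, -0.999, -0.001], [0.001, 0.001, -1.0]]
wrist_force: [-3.1, 1.0, 5.7]
opening: 0.368
grasp_force: 51.4
```

Call:
carry_out:
  targets:
    - [0,0,0,0,0,0]
    - [0,0,0,0,0,0]
    - [0,0,0,0,0,0]
    - [0,0,0,0,0,0]
    - [0,0,0,0,0,0]
    - [0,0,0,0,0,0]
    - [0,0,0,0,0,0]
    - [0,0,0,0,0,0]

```text
time_s: 19.2
position: [0.4402, -0.3227, 0.0448]
tcp_rot: [[0.999, 0.039, 0.001], [0.039, -0.999, -0.001], [0.001, 0.001, -1.0]]
wrist_force: [-0.2, -0.1, 2.4]
opening: 0.367
grasp_force: 50.7
```

It stands on the mat with light contact. I release it and retreat upward.

Call:
carry_out:
  targets:
    - [0,0,0,0,0,0]
    - [0,0,0,0,0,0]
    - [0,0,0,0,0,0]
    - [0,0,0,0,0,0]
    - [0,0,0,0,0,0]
    - [0,0,0,0,0,0]
    - [0,0,0,0,0,0]
    - [0,0,0,0,0,0]
  hand: 7

```text
time_s: 19.87
position: [0.4398, -0.3223, 0.0443]
tcp_rot: [[0.999, 0.039, -0.0], [0.039, -0.999, 0.0], [-0.0, -0.0, -1.0]]
wrist_force: [-0.3, -0.5, 0.4]
opening: 0.821
grasp_force: 0.0
```

Call:
carry_out:
  targets:
    - [0,0,0.5,0,0,0]
    - [0,0,1.5,0,0,0]
    - [0,0,3,0,0,0]
    - [0,0,6,0,0,0]
    - [0,0,9,0,0,0]
    - [0,0,12,0,0,0]
    - [0,0,15,0,0,0]
    - [0,0,17,0,0,0]

```text
time_s: 20.53
position: [0.4407, -0.3231, 0.219]
tcp_rot: [[0.999, 0.039, 0.004], [0.039, -0.999, -0.004], [0.003, 0.004, -1.0]]
wrist_force: [-0.0, -0.2, -0.4]
opening: 0.818
grasp_force: 0.0
```

Call:
carry_out:
  targets:
    - [0,0,0,0,0,0]
    - [0,0,0,0,0,0]
    - [0,0,0,0,0,0]
    - [0,0,0,0,0,0]
    - [0,0,0,0,0,0]
    - [0,0,0,0,0,0]
    - [0,0,0,0,0,0]
    - [0,0,0,0,0,0]

```text
time_s: 21.2
position: [0.4397, -0.3222, 0.2138]
tcp_rot: [[0.999, 0.039, -0.001], [0.039, -0.999, 0.001], [-0.001, -0.001, -1.0]]
wrist_force: [-1.0, 0.2, -0.1]
opening: 0.819
grasp_force: 0.0
```

Run:
```python
from dish import *
T=cam('top');st=np.array([.4472,.19])
s=arm.get_state();t=arm.capture('top');w=arm.capture('wrist');cv2.imwrite('pics/w9.png',w)
rep('top',T,star(t,(185,145,245,200)),st);C=cam('wrist',s);print(s['time_s'],s['position'],s['opening'])
g=cv2.cvtColor(w[175:265,260:370],cv2.COLOR_BGR2HSV);m=((g[...,2]>140)&(g[...,1]<60)).astype(np.uint8)
m=cv2.morphologyEx(m,cv2.MORPH_OPEN,np.ones((21,21)))
c=max(cv2.findContours(m,0,2)[0],key=cv2.contourArea);(x,y),wh,a=cv2.minAreaRect(c);print('hub',wh,a,back(C,(x+260,y+175),.05))
h=cv2.cvtColor(w[60:150,270:360],cv2.COLOR_BGR2HSV);m=((h[...,1]>150)&(h[...,2]>60)).astype(np.uint8)
M=cv2.moments(m,True);print('knob',back(C,(M['m10']/M['m00']+270,M['m01']/M['m00']+60),.05))
print(arm.look_for('crank','wrist'),arm.look_for('spare_crank','wrist'))
```

```text
[ 20  18  20  20 261]
top [214.6 172.4] yaw -45.59900850596788 r 0.11412486224445945
21.2 [ 0.43970825 -0.32217032  0.21383217] 0.8189774645444089
hub (38.0, 40.0) 90.0 [ 0.43940522 -0.32176041  0.05      ]
knob [ 0.5244306  -0.31993129  0.05      ]
[{'extent': [485.1, 303.5, 44.5, 126.2], 'confidence': 0.94}, {'extent': [295.8, 98.5, 38.3, 149.2], 'confidence': 0.92}, {'extent': [213.7, 381.4, 77.8, 28.8], 'confidence': 0.91}] [{'extent': [120.1, 45.5, 60.2, 160.9], 'confidence': 0.82}]
```

The crank stands upright within 1 mm of where it lay, the dish holds its place, and the gripper is clear.

```bash
python3 -c "
from rig import arm
print(arm.finish_job())"
```

```text
the job is handed in; nothing more can be done
None
```

The job is handed in at about 21 s: the red-knob crank was seated on the collar and wound clockwise until the dish measured over the light window to within about half a degree, then stood back on the mat within 1 mm of where it lay and released, with the dark crank never touched.

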